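# Pull the feed bin's hatch down with the hook pole

### The arm

A 7-joint arm with a two-finger parallel gripper is mounted at the origin on the work surface. World frame = base frame: x ahead of the robot, y to its left, z up, the work surface at z = 0. Lengths are in m, angles in rad, forces in N, time in s.
With the tool pointing down it reaches from about 0.425 to 0.875 m from the base axis. Payload 4.7 kg.
Tool frame: the origin (TCP) lies midway between the tips of the shut fingers; the grasp point (between the pads) lies 19 mm behind it; z points along the fingers, y is the line along which they close (so a half turn about z gives the same grasp; the last joint's range is limited). The gripper opens to 85 mm and grips with 20 to 120 N. Pads are 22 mm wide; open, the fingers measure 114 mm over their backs; the gripper's body (76 mm by 85 mm) begins 54 mm behind the grasp point. The pads swing forward as they close: fully open they stand 13 mm farther back than shut.
Start: joints at [-1.25, 0.321, -0.07, 1.45, 0.023, 1.371, -0.057], TCP at [0.196, 0.62, 0.231] pointing down, gripper open.
Joint ranges: [-2.86, 2.86], [-0.3, 2.09], [-1.38, 1.24], [0.06, 2.45], [-1.56, 4.7], [0.09, 2.05], [-2.69, 2.69]. Speed limits (rad/s): [2.57, 2.57, 3.14, 3.14, 3.14, 3.14, 3.14].

### API

Orientations are given as a rotation vector (axis times angle).
In Python, from rig import manip, camera, calibration, models gives the robot as it stands.
- The arm moves only by the shell command python3 -m crank 'ROWS' [FORCE]. ROWS is a JSON object of lists of equal length, an entry for each row: "dp": the shift along the tool's x, y, z in cm, a list of three; "delta_rot": the turn, a rotation vector about the tool's x, y, z in rad, a list of three; "gripper": the opening, from -1 (shut) to 1 (fully open). A call has 1 to 20 rows; each row is the pose to reach, as a shift and turn from the pose commanded when the call began, along the tool's axes at that moment; what a row does not reach only later rows make up. A row lasts 1/10 s, in which the tool goes at most 50 mm and 8.59 degrees, less where a joint would pass 70% of its speed; a pose out of reach is approached as far as the arm can. A call with a gripper value outside its range is refused whole. The fingers move at their own pace and stop on an object; FORCE is the grip in N (left out, the last holds). Time passes only in rows, so rows that repeat a pose let the fingers close. It gives the time, the measured TCP pose, the force, the opening and the grip force at its end, in the units of the state.
- manip.sense(): the state, without advancing time (a new reading comes with each control period).
- camera(name): name is "side" or "top" or "wrist"; returns the picture (400x640x3 uint8, red, green, blue); there is no depth.
- calibration(name): a dict with "fx", "fy", "cx", "cy" (pixels), "distortion" ([k1, k2, p1, p2, k3] as OpenCV has them; the pictures are not rectified), "rvec" (rotation vector, rad) and "tvec" (3), from world to camera coordinates, as OpenCV has them. Camera axes: x right, y down, z forward; pixel columns grow to the right and rows downward; lengths in m; the calibration is good to about 2 mm. A picture is of the moment at which its call begins: read the wrist's pose just before it. calibration takes no time and is no camera call; for the wrist camera it gives the pose at the moment of the call.
- manip.hand_in(): hands the job in; it is judged then, once.
Trained networks look in the newest picture that a camera, given by its name, has taken for a name from the list of things; names that differ only in an ending like _2 or _b are one class to them, and where a whole thing is asked for, a point or a joint stands for the part that bears it (a point fixed in the world has none). Each returns a list of dicts, best first, with "score" (0 to 1); they miss things now and then, are a little off and sometimes report something else, mostly with a low value. They report only what shows in the picture. A call takes as long as a camera call.
- models.search_frame(camera, thing): "rect" ([left, top, right, bottom] in pixels, round what is visible of it).
- models.silhouettes(camera, thing): "region" (400x640 bool, what is visible of it) and "rect" ([left, top, right, bottom] in pixels, round what is visible of it).
The state is a dict: "time_s": time; "joint_positions": joint angles; "joint_vel": joint speeds; "joint_efforts": joint torques, N m; "position": TCP position; "orientation": TCP orientation; "wrist_force": force on the tool from outside, world axes, zero at the start; "wrist_torque": the same for the moment, N m; "finger_gap": finger opening in m; "grasp_force": force on a finger pad.
Only numpy, scipy, OpenCV 4.12 (cv2) and the standard library are available. Lean on these libraries where they do the work, as an engineer would, in place of code of your own. Each camera call takes 0.05 s, during which the arm holds its last target. There are 200 camera calls.

### The job

Take the short hook pole off its two battens, hook it into the ring high on the feed bin's front hatch, and draw the hatch down to its stop with the pole, then keep it pulled firmly against the stop for about a second, by feel: 10 to 18 N, and never over 25 N on the bin. Unhook the pole, leaving the hatch fully down, and lay the pole back flat across its two battens the way you found it. Touch the bin and its hatch only with the pole, and leave the other things on the counter where they are.

Things in the scene. Friction and masses are not known exactly. Their poses are not given: they have to be found in the camera images.
- pole: Hook pole, 0.13-0.25 kg. Flat-sided timber handle 290 x 18 wide x 22 tall; on one end a hook of 8 mm steel bar, flat in the plane at mid height. Origin: underside, on the centre line; x along the pole to the hook, z up. Handle x = -200 to 90; bar on to x = 125, then 36 to +y, then a lip back to x = 111 (centre lines). Hook 28 wide inside. Balances at x = -10 to -40.
- grip (a point): A place to grip the handle from above, across its 18 mm width: mid height (11 above the underside), x = 20 in the pole's frame; axes as the pole's.
- hook (a point): Middle of the hook's cross arm (bar along the pole's y): x = 125, y = 18, mid height 11 in the pole's frame; axes as the pole's. The lip is 18 mm to +y of it and reaches 18 mm back to -x; the straight bar is 18 mm to -y.
- rest: Fixed timber rest: base board 270 x 110 x 6 with two battens across it, each 24 (x) x 110 (y), tops 26 above the counter, centred at x = 70 and -140. Origin on the counter, z up. The pole starts flat across both battens, its origin near (0, 0, 26) of this frame, its x along the rest's x; 20 mm is free between handle and board.
- bin: Fixed sheet-metal feed bin, 180 deep (x) x 260 wide (y) x 345 high. Origin: centre of its underside on the counter, z up; its front faces -x (across the counter, to the robot's left). On the front a bottom-hinged hatch, 218 wide x 196 high x 8: hinge line along the bin's y at x = -91, z = 120 of this frame. It starts 0.01 to 0.41 rad from upright, its top forward.
- ring (a point): Centre of the ring fixed to the hatch: 7 mm bar, inside diameter 32, outside 46; hole along the bin's y, parallel to the hinge. With the hatch upright it is 44 in front of the hinge line and 165 above; 36 off the hatch face. Axes turn with the hatch: y along the hole, -x out from the face. A friction hinge holds the hatch where it is left; moving it takes 1 to 6 N here, forward and down.
- cup: Aluminium feeder cup, 80 across, 85 high; bystander. Origin under its centre.
- fusebox: White plastic sliding-lid fuse box, 70 x 110 x 42 high; bystander. Origin under its centre.
- hammer: Steel hammer lying flat; bystander. Origin on its underside.
- spray: Green spray bottle with a white cap, 68 across, 185 high; bystander. Origin under its centre.
- jar: Glass jar with a steel lid, 72 across, 90 high; bystander. Origin under its centre.
- wrench: Steel wrench lying flat; bystander. Origin on its underside.
- hinge (a point): Middle of the hatch's hinge line (bin's frame: x = -91, z = 120); axes as the bin's. The hatch turns forward (bin -x) and down until a hard stop, which is set differently each time, unseen: 0.76 to 1.04 rad from upright (ring centre then 209 to 166 above the counter). It can only be felt: the pull rises well above the 1 to 6 N of the hinge.

How it is judged:
On the way, in this order (a step that is already met when the one before it is completed fails the run):
1. the hook's cross arm is through the ring (distance between hook and ring below 0.02 m and y of hook in the frame of ring between -0.012 and 0.012 m), for 0.1 s.
2. still hooked, the hatch is drawn down and stands against its stop: the hook bears on the front side of the ring and pulls with 9 to 19 N for 0.8 s (z of ring in the frame of bin below 0.2121 m and x of hook in the frame of ring below -0.006 m and distance between hook and ring below 0.022 m and contact force between pole and bin between 9 and 19 N), for 0.8 s.
At the end, for the whole second after the job is handed in: Hatch left down (ring centre no more than 216 mm above the counter); pole let go, still, flat and right way up across both battens: underside within 4 mm of their tops, 30 mm back to 50 mm forward of the rest's origin, within 45 mm sideways and 0.25 rad, hook at the same end (z of ring in the frame of bin below 0.2165 m and z of pole in the frame of rest between 0.022 and 0.03 m and x of pole in the frame of rest between -0.03 and 0.05 m and y of pole in the frame of rest between -0.045 and 0.045 m and angle between the x axis of pole and the x axis of rest, either way round below 0.25 rad and x of hook in the frame of rest above 0 m and angle between pole's own z axis and vertical below 0.1 rad and linear speed of pole below 0.02 m/s); the robot touches nothing.
It fails at once if the pole loads the bin or hatch with more than 25 N (contact force between pole and bin above 25 N).
It fails at once if the robot itself touches the bin or hatch (contact force between any of the fingers, the arm and bin above 0.5 N).
It fails at once if a bystander is moved by more than 30 mm or tipped (distance of any of cup, fusebox, hammer, spray, jar, wrench from where it was at the start of the episode above 0.03 m or angle between any of cup, spray, jar's own z axis and vertical above 0.4 rad).
It also fails if it takes over 69 s, if anything falls off the work surface, if the arm or the gripper's body presses on something with over 40 N, if the wrist force passes 120 N, or if a joint passes its speed limit or range.

## Working session

There is one attempt and no reset: what is moved stays moved. The work goes in short steps, Python scripts to look and compute and a shell command to move; the robot and the scene stay as the last step left them, time stands still between calls to the robot, and variables do not carry over. Pictures are saved under pics/ and viewed, at most 12 in all, crops included, and the job is handed in when it is done.

```bash
ls; mkdir -p pics; python3 - <<'E'
from rig import manip,camera,calibration,models
import cv2,numpy as np
s=manip.sense();print({k:np.round(v,3).tolist() for k,v in s.items()})
for c in ['side','top']:
    im=camera(c);cv2.imwrite(f'pics/{c}0.png',im[:,:,::-1])
    k=calibration(c);print(c,{a:np.round(b,3).tolist() for a,b in k.items()})
    for t in ['pole','hook','ring','rest','bin','cup','hammer','spray','jar','wrench','fusebox']:
        r=models.search_frame(c,t)
        print(t,[(np.round(x['rect']).tolist(),round(x['score'],2)) for x in r[:2]])
E
```

```text
pics
{'time_s': 0.0, 'joint_positions': [-1.25, 0.322, -0.07, 1.452, 0.023, 1.371, -0.057], 'joint_vel': [0.001, -0.001, -0.001, 0.002, 0.0, -0.001, 0.0], 'joint_efforts': [0.001, -49.359, -0.382, -31.433, 0.013, 0.012, 0.0], 'position': [0.196, 0.619, 0.23], 'orientation': [-0.48, -3.105, 0.003], 'wrist_force': [0.472, -0.405, 0.109], 'wrist_torque': [0.047, 0.008, 0.009], 'grasp_force': 0.0, 'finger_gap': 0.086}
side {'fx': 388.265, 'fy': 388.265, 'cx': 325.345, 'cy': 198.999, 'distortion': [-0.089, 0.0, 0.0, 0.0, 0.0], 'rvec': [2.462, -0.736, 0.238], 'tvec': [-0.513, 0.39, 1.163]}
pole [([222.0, 184.0, 305.0, 226.0], 0.75), ([326.0, 261.0, 471.0, 400.0], 0.32)]
hook [([220.0, 186.0, 305.0, 223.0], 0.62)]
ring [([323.0, 262.0, 402.0, 315.0], 0.78)]
rest [([350.0, 204.0, 373.0, 238.0], 0.53)]
bin [([232.0, 143.0, 260.0, 179.0], 0.69), ([322.0, 265.0, 470.0, 400.0], 0.67)]
cup [([322.0, 171.0, 343.0, 200.0], 0.59), ([222.0, 184.0, 304.0, 236.0], 0.51)]
hammer [([284.0, 260.0, 363.0, 306.0], 0.74)]
spray [([384.0, 223.0, 408.0, 262.0], 0.92)]
jar [([349.0, 205.0, 370.0, 236.0], 0.61),
[... 166 characters left out ...]
 'cx': 322.55, 'cy': 203.295, 'distortion': [-0.116, 0.0, 0.0, 0.0, 0.0], 'rvec': [2.095, -2.154, 0.195], 'tvec': [0.02, 0.662, 1.624]}
pole [([219.0, 231.0, 308.0, 294.0], 0.69)]
hook [([222.0, 244.0, 301.0, 294.0], 0.69), ([412.0, 186.0, 523.0, 295.0], 0.22)]
ring [([414.0, 194.0, 440.0, 280.0], 0.59)]
rest [([224.0, 233.0, 309.0, 297.0], 0.73)]
bin [([416.0, 192.0, 524.0, 292.0], 0.77)]
cup [([271.0, 168.0, 295.0, 197.0], 0.63)]
hammer [([368.0, 215.0, 395.0, 295.0], 0.62)]
spray [([370.0, 157.0, 391.0, 188.0], 0.97)]
jar [([326.0, 176.0, 348.0, 196.0], 0.93), ([177.0, 225.0, 206.0, 272.0], 0.42)]
wrench [([175.0, 226.0, 208.0, 269.0], 0.87)]
fusebox [([218.0, 183.0, 252.0, 221.0], 0.63)]
```

```bash
python3 - <<'E'
import cv2
a=cv2.imread('pics/top0.png')[140:310,160:540]
cv2.imwrite('pics/topc.png',cv2.resize(a,None,fx=2.1,fy=2.1,interpolation=cv2.INTER_CUBIC))
a=cv2.imread('pics/side0.png')[130:400,200:490]
cv2.imwrite('pics/sidec.png',cv2.resize(a,None,fx=2.2,fy=2.2,interpolation=cv2.INTER_CUBIC))
E
```

```text
(no output)
```

View pics/topc.png

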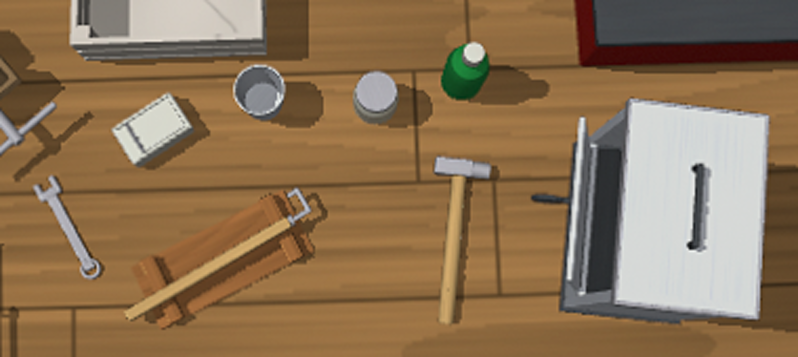

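View pics/sidec.png

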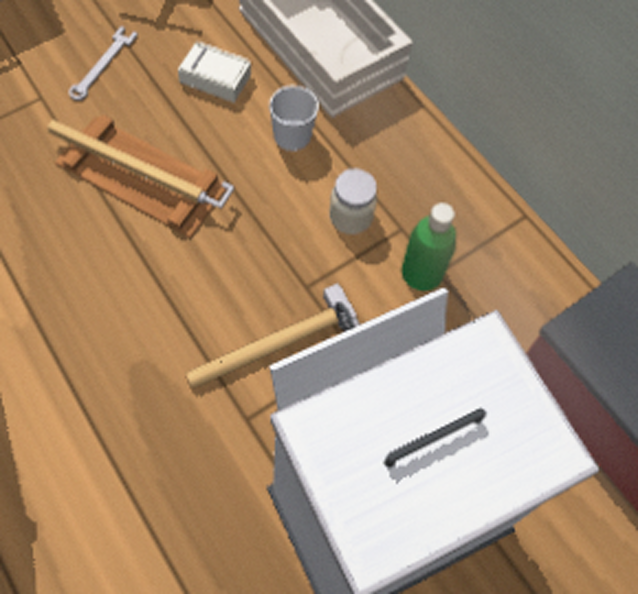

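The top view shows the pole on its rest, with the butt near crop (127,316) and the hook near (297,203). The bin is at right, its hatch top edge running (582,118)–(572,292), and a dark ring protrudes at about (533–567,198). In the side view the hatch hides the ring.

```bash
cat > h.py <<'E'
import numpy as np,cv2
from rig import manip,camera,calibration,models
from scipy.spatial.transform import Rotation as R
def cal(c):
    k=calibration(c);K=np.array([[k['fx'],0,k['cx']],[0,k['fy'],k['cy']],[0,0,1]])
    return K,np.array(k['distortion']),np.array(k['rvec']),np.array(k['tvec'])
def ray(k,p):
    K,d,r,t=k;u=cv2.undistortPoints(np.array(p,float).reshape(-1,1,2),K,d).reshape(-1,2)
    M=R.from_rotvec(r).as_matrix();D=np.c_[u,np.ones(len(u))]@M
    return -M.T@t,D/np.linalg.norm(D,axis=1)[:,None]
def onz(k,p,z):
    o,D=ray(k,p);return o+D*((z-o[2])/D[:,2])[:,None]
def tri(k1,p1,k2,p2):
    o1,D1=ray(k1,p1);o2,D2=ray(k2,p2);out=[]
    for a,b in zip(D1,D2):
        A=np.c_[a,-b];s=np.linalg.lstsq(A,o2-o1,rcond=None)[0]
        x,y=o1+s[0]*a,o2+s[1]*b;out.append(np.r_[(x+y)/2,np.linalg.norm(x-y)])
    return np.array(out)
def proj(k,P):
    K,d,r,t=k;return cv2.projectPoints(np.array(P,float).reshape(-1,3),r,t,K,d)[0].reshape(-1,2)
E
python3 - <<'E'
from h import *
np.set_printoptions(precision=3,suppress=True)
T=cal('top');S=cal('side')
t=lambda p:np.array(p)/2.1+[160,140]
s=lambda p:np.array(p)/2.2+[200,130]
pt=onz(T,t([[127,316],[297,228],[294,188],[310,208]]),.037);print('pole top butt,hookpts',pt)
print('pole side',onz(S,s([[50,126],[232,188]]),.037))
c=onz(T,t([[632,99],[768,116],[757,318],[613,301]]),.345);print('bin lid',c,c[:,:2].mean(0),[np.linalg.norm(c[i]-c[i-1]) for i in range(4)])
print('bin lid side',onz(S,s([[497,312],[597,467],[360,592],[274,420]]),.345))
print('hatch edge',tri(T,t([[582,118],[572,292]]),S,s([[446,292],[272,368]])))
for z in(.25,.28,.3):print('ring tip,base',z,onz(T,t([[533,198],[567,198]]),z))
E
```

```text
pole top butt,hookpts [[0.389 0.34  0.037]
 [0.518 0.075 0.037]
 [0.581 0.078 0.037]
 [0.549 0.054 0.037]]
pole side [[0.389 0.339 0.037]
 [0.579 0.072 0.037]]
bin lid [[ 0.644 -0.378  0.345]
 [ 0.616 -0.559  0.345]
 [ 0.355 -0.52   0.345]
 [ 0.383 -0.335  0.345]] [ 0.499 -0.448] [np.float64(0.26371676656998133), np.float64(0.18291377784300283), np.float64(0.2643531641622092), np.float64(0.18755864296423364)]
bin lid side [[ 0.643 -0.38   0.345]
 [ 0.617 -0.56   0.345]
 [ 0.358 -0.519  0.345]
 [ 0.381 -0.344  0.345]]
hatch edge [[ 0.629 -0.32   0.304  0.002]
 [ 0.405 -0.29   0.325  0.016]]
ring tip,base 0.25 [[ 0.529 -0.257  0.25 ]
 [ 0.528 -0.304  0.25 ]]
ring tip,base 0.28 [[ 0.525 -0.252  0.28 ]
 [ 0.524 -0.298  0.28 ]]
ring tip,base 0.3 [[ 0.523 -0.248  0.3  ]
 [ 0.522 -0.294  0.3  ]]
```

Both views agree. The pole's butt is at (0.389, 0.340), its axis is (0.488, -0.873), and the hook cross arm checks out at 325 mm. The bin centre is (0.499, -0.449), the hatch is about 0.28 rad forward, and the ring is near (0.526, -0.272, 0.266). Next I go above the grip point.

```bash
cat >> h.py <<'E'
def rot(pole_dir_deg,pitch=0,flip=0):
    # tool frame with pole x axis at yaw; tool z down; tool y across pole; pitch>0: hook end up
    a=np.radians(pole_dir_deg);X=np.array([np.cos(a),np.sin(a),0]);Y=np.array([np.sin(a),-np.cos(a),0])
    M=np.c_[X,Y,[0,0,-1]]
    if flip:M=M@np.diag([-1,-1,1])
    ax=np.array([np.sin(a),-np.cos(a),0])  # right-handed about this axis raises X
    return R.from_rotvec(ax*pitch)*R.from_matrix(M)
def step(pos,Rt,base=None):
    s=manip.sense() if base is None else base
    R0=R.from_rotvec(s['orientation'])
    d=R0.inv().apply(np.array(pos)-s['position'])*100
    r=(R0.inv()*Rt).as_rotvec()
    print('dp cm',np.round(d,2).tolist(),'rot',np.round(r,3).tolist())
E
python3 - <<'E'
from h import *
s=manip.sense();M=R.from_rotvec(s['orientation']).as_matrix();print(M.round(2))
for f in(0,1):step([.500,.141,.15],rot(-60.8,0,f))
K=cal('wrist');o=-R.from_rotvec(K[2]).as_matrix().T@K[3];print('wrist cam',o,R.from_rotvec(K[2]).as_matrix().round(2))
E
```

```text
[[-0.95  0.3   0.  ]
 [ 0.3   0.95  0.  ]
 [-0.    0.   -1.  ]]
dp cm [-43.4, -36.46, 8.13] rot [0.0, 0.0, -2.387]
dp cm [-43.4, -36.46, 8.13] rot [0.0, -0.0, 0.754]
wrist cam [0.13089686 0.64102853 0.3741129 ] [[ 0.3   0.95  0.  ]
 [ 0.92 -0.29  0.27]
 [ 0.26 -0.08 -0.96]]
```

```bash
python3 -m crank '{"dp":[[-43.4,-36.5,4],[-43.4,-36.5,4],[-43.4,-36.5,4],[-43.4,-36.5,4],[-43.4,-36.5,4],[-43.4,-36.5,4],[-43.4,-36.5,8.1],[-43.4,-36.5,8.1],[-43.4,-36.5,8.1],[-43.4,-36.5,8.1],[-43.4,-36.5,8.1],[-43.4,-36.5,8.1],[-43.4,-36.5,8.1],[-43.4,-36.5,8.1],[-43.4,-36.5,8.1]],"delta_rot":[[0,0,0.754],[0,0,0.754],[0,0,0.754],[0,0,0.754],[0,0,0.754],[0,0,0.754],[0,0,0.754],[0,0,0.754],[0,0,0.754],[0,0,0.754],[0,0,0.754],[0,0,0.754],[0,0,0.754],[0,0,0.754],[0,0,0.754]],"gripper":[1,1,1,1,1,1,1,1,1,1,1,1,1,1,1]}' 60
python3 - <<'E'
from h import *
s=manip.sense();K=cal('wrist');im=camera('wrist').copy()
O=np.array([.4866,.1654,.026]);X=np.array([.488,-.873,0]);Y=np.array([.873,.488,0])
P=[O+X*x+Y*y+[0,0,z] for x,y,z in [(-.2,0,.022),(-.1,.009,.022),(-.1,-.009,.022),(0,.009,.022),(.09,.009,.022),(.09,-.009,.022),(.125,0,.011),(.125,.036,.011),(.111,.036,.011)]]
for u,v in proj(K,P):cv2.circle(im,(int(u),int(v)),3,(255,0,0),1)
cv2.imwrite('pics/w1.png',im[:,:,::-1]);step([.500,.141,.018],rot(-60.8,0,1))
print(s['position'],s['joint_positions'])
E
```

```text
time_s: 2.7
position: [0.4994, 0.1423, 0.1506]
orientation: [-1.586, -2.711, -0.001]
wrist_force: [0.2, -0.8, 0.5]
finger_gap: 0.0854
grasp_force: 0.0
dp cm [-0.17, -0.02, 13.26] rot [0.001, -0.001, 0.003]
[0.4993621  0.14233526 0.15056426] [-0.72477146  0.09909773  0.42132439  1.89155664 -0.04507961  1.15958718
  0.22510914]
```

View pics/w1.png

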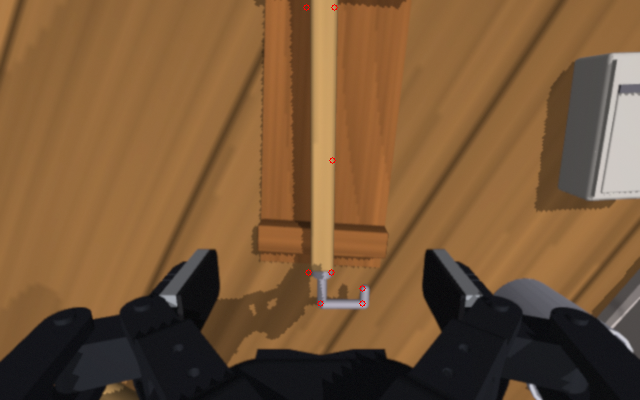

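The wrist view confirms the estimate: the handle sits at u≈312–337 and the hook at (322–369, 303). That is only about 2 mm to +y of my prediction. The cup is clear of the fingers, so I descend and grip.

```bash
python3 -m crank '{"dp":[[-0.16,0.2,5],[-0.16,0.2,9],[-0.16,0.2,11.5],[-0.16,0.2,13.2],[-0.16,0.2,13.2],[-0.16,0.2,13.2],[-0.16,0.2,13.2],[-0.16,0.2,13.2],[-0.16,0.2,13.2],[-0.16,0.2,13.2],[-0.16,0.2,13.2],[-0.16,0.2,13.2],[-0.16,0.2,13.2],[-0.16,0.2,13.2]],"delta_rot":[[0,0,0],[0,0,0],[0,0,0],[0,0,0],[0,0,0],[0,0,0],[0,0,0],[0,0,0],[0,0,0],[0,0,0],[0,0,0],[0,0,0],[0,0,0],[0,0,0]],"gripper":[1,1,1,1,1,-1,-1,-1,-1,-1,-1,-1,-1,-1]}' 110
python3 - <<'E'
from h import *
s=manip.sense()
# next: lift, then approach pose: bin yaw
xb=np.array([-.15,-.988,0]);xb/=np.linalg.norm(xb);yb=np.array([-xb[1],xb[0],0])
yaw=np.degrees(np.arctan2(xb[1],xb[0]));print(yaw,s['position'])
ring=np.array([.526,-.272,.266])
# grip offset from TCP
p=.3
for hx,hy in((-.10,-.05),(-.02,-.04)):
    hook=ring+xb*hx+yb*hy
    Rt=rot(yaw,p,1);T=Rt.as_matrix();px=-T[:,0];pz=-T[:,2];py=np.cross(pz,px)
    g=hook-px*.097-py*.018   # grasp point at pole x=28
    step(g+T[:,2]*.019,Rt);print(g+T[:,2]*.019)
E
```

```text
time_s: 4.15
position: [0.503, 0.1405, 0.0193]
orientation: [1.589, 2.709, 0.002]
wrist_force: [-1.0, 0.2, 6.0]
finger_gap: 0.0162
grasp_force: 107.6
-98.6328262670916 [0.50299946 0.14049294 0.0193367 ]
dp cm [-18.18, -11.99, -20.01] rot [0.1, -0.29, 0.655]
[ 0.48684736 -0.07685953  0.21918315]
dp cm [-25.11, -16.11, -20.01] rot [0.1, -0.29, 0.655]
[ 0.48472592 -0.15745419  0.21918315]
```

```bash
python3 -m crank '{"dp":[[0,0,-5],[0,0,-10],[0,0,-15],[0,0,-20],[-18.2,-12,-20],[-18.2,-12,-20],[-18.2,-12,-20],[-18.2,-12,-20],[-18.2,-12,-20],[-18.2,-12,-20],[-18.2,-12,-20],[-18.2,-12,-20],[-18.2,-12,-20],[-18.2,-12,-20],[-18.2,-12,-20],[-18.2,-12,-20]],"delta_rot":[[0,0,0],[0,0,0],[0,0,0],[0,0,0],[0.1,-0.29,0.655],[0.1,-0.29,0.655],[0.1,-0.29,0.655],[0.1,-0.29,0.655],[0.1,-0.29,0.655],[0.1,-0.29,0.655],[0.1,-0.29,0.655],[0.1,-0.29,0.655],[0.1,-0.29,0.655],[0.1,-0.29,0.655],[0.1,-0.29,0.655],[0.1,-0.29,0.655]],"gripper":[-1,-1,-1,-1,-1,-1,-1,-1,-1,-1,-1,-1,-1,-1,-1,-1]}' 110
cat >> h.py <<'E'
xb=np.array([-.15,-.988,0]);xb/=np.linalg.norm(xb);yb=np.array([-xb[1],xb[0],0])
yaw=np.degrees(np.arctan2(xb[1],xb[0]))
GX=.0295
def polepts(s,pts):
    T=R.from_rotvec(s['orientation']).as_matrix();px=-T[:,0];pz=-T[:,2];py=np.cross(pz,px)
    g=s['position']-T[:,2]*.019
    return np.array([g+px*(x-GX)+py*y+pz*(z-.011) for x,y,z in pts])
E
python3 - <<'E'
from h import *
s=manip.sense();print(s['position'],s['wrist_force'],s['wrist_torque'])
for c in('wrist','top'):
    K=cal(c);im=camera(c).copy()
    for u,v in proj(K,polepts(s,[(-.2,0,.011),(.09,0,.022),(.125,0,.011),(.125,.036,.011),(.111,.036,.011)])):cv2.circle(im,(int(round(u)),int(round(v))),3,(255,0,0),1)
    a=np.linspace(0,2*np.pi,40)
    # ring outline prediction th=.28
    th=.28;up=np.array([0,0,1])*np.cos(th)-xb*np.sin(th);o=-xb*np.cos(th)-np.array([0,0,1])*np.sin(th)
    rc=np.array([.5127,-.359,.12])+o*.044+up*.165;print(rc)
    for q in(.0195,):
        for u,v in proj(K,[rc+q*(np.cos(b)*up+np.sin(b)*o) for b in a]):im[int(v)%400,int(u)%640]=(255,0,255)
    if c=='top':im=cv2.resize(im[150:320,280:480],None,fx=4,fy=3.5)
    cv2.imwrite(f'pics/{c}2.png',im[:,:,::-1])
    for t in('ring','hook'):print(c,t,[(np.round(x['rect']).tolist(),round(x['score'],2)) for x in models.search_frame(c,t)[:2]])
E
```

```text
time_s: 5.75
position: [0.4865, -0.077, 0.2184]
orientation: [2.218, 1.909, -0.337]
wrist_force: [0.8, 0.2, -1.0]
finger_gap: 0.0161
grasp_force: 108.0
[ 0.48654591 -0.07697314  0.21835443] [ 0.82065808  0.17572836 -0.96817016] [0.31009312 0.00810898 0.00924975]
[ 0.52589172 -0.27211057  0.2664145 ]
wrist ring []
wrist hook [([291.0, 0.0, 350.0, 356.0], 0.87)]
[ 0.52589172 -0.27211057  0.2664145 ]
top ring [([414.0, 196.0, 440.0, 280.0], 0.95)]
top hook [([274.0, 241.0, 386.0, 259.0], 0.61)]
```

View pics/wrist2.png

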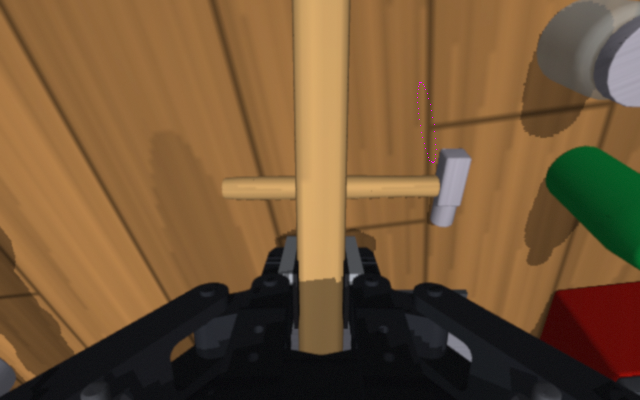

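View pics/top2.png

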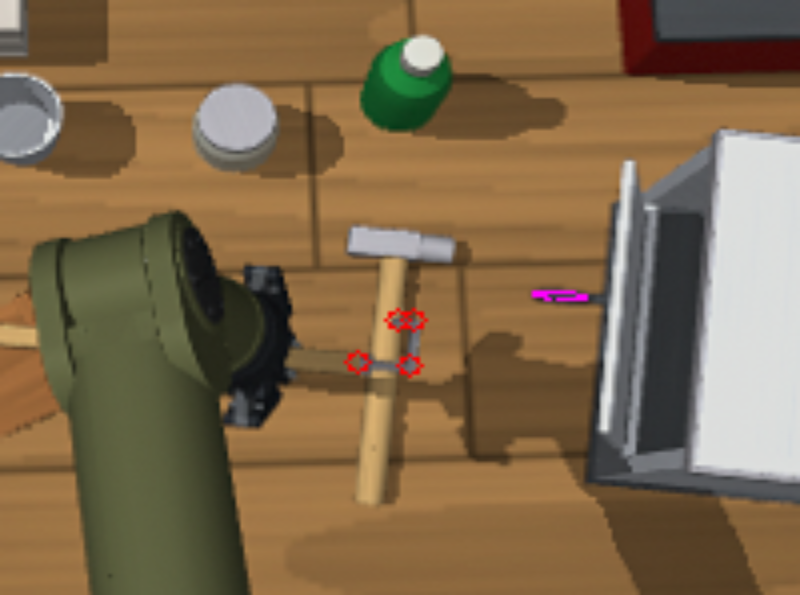

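The pole is held straight. In the top crop the real ring at (530–605, 297) coincides with the magenta prediction. The hook corner at (407,368) lies within about 1 px of its prediction. I move to the standoff beside the ring and check there.

```bash
cat >> h.py <<'E'
HG=np.array([.5127,-.359,.12])
def ringf(th):
    z=np.array([0,0,1.]);up=z*np.cos(th)-xb*np.sin(th);o=-xb*np.cos(th)-z*np.sin(th)
    return HG+o*.044+up*.165,o,up
def hookto(hook,pitch,yw=None,corr=0):
    Rt=rot(yaw if yw is None else yw,pitch,1);T=Rt.as_matrix();px=-T[:,0];pz=-T[:,2];py=np.cross(pz,px)
    g=hook-px*(.125-GX)-py*.018;t=g+T[:,2]*.019;step(t,Rt);return t
E
python3 - <<'E'
from h import *
rc,o,up=ringf(.28)
print(hookto(rc+xb*.007-yb*.042,.3))
E
```

```text
dp cm [-10.38, 0.81, 3.05] rot [-0.0, 0.001, 0.001]
[ 0.47837245 -0.18537543  0.22004093]
```

```bash
python3 -m crank '{"dp":[[-4,0.8,1.2],[-8,0.8,2.4],[-10.4,0.8,3.05],[-10.4,0.8,3.05],[-10.4,0.8,3.05],[-10.4,0.8,3.05]],"delta_rot":[[0,0,0],[0,0,0],[0,0,0],[0,0,0],[0,0,0],[0,0,0]],"gripper":[-1,-1,-1,-1,-1,-1]}' 110
python3 - <<'E'
from h import *
s=manip.sense();print(s['position'],s['wrist_force'])
ims=[]
for c in('top','side'):
    K=cal(c);im=camera(c).copy()
    big=cv2.resize(im,None,fx=5,fy=5,interpolation=cv2.INTER_CUBIC)
    P=proj(K,polepts(s,[(.09,0,.011),(.125,0,.011),(.125,.036,.011),(.107,.036,.011)]))
    for u,v in P:cv2.circle(big,(int(u*5+2),int(v*5+2)),5,(255,0,0),1)
    rc,o,up=ringf(.28)
    Q=proj(K,[rc+.0195*(np.cos(b)*up+np.sin(b)*o) for b in np.linspace(0,6.28,40)])
    for u,v in Q:cv2.circle(big,(int(u*5+2),int(v*5+2)),1,(255,0,255),-1)
    cx,cy=(np.r_[P,Q].mean(0)*5).astype(int);x0=max(0,cx-200);y0=max(0,cy-250)
    ims.append(cv2.resize(big[y0:y0+500,x0:x0+400],(400,500)));print(c,x0,y0)
cv2.imwrite('pics/hk.png',np.hstack(ims)[:,:,::-1])
E
```

```text
time_s: 6.65
position: [0.4786, -0.1841, 0.2199]
orientation: [2.217, 1.911, -0.337]
wrist_force: [-0.4, -0.6, -0.9]
finger_gap: 0.0163
grasp_force: 108.0
[ 0.4786263  -0.18411962  0.21988605] [-0.41150214 -0.56673774 -0.9457804 ]
top 1898 928
side 1574 1126
```

View pics/hk.png

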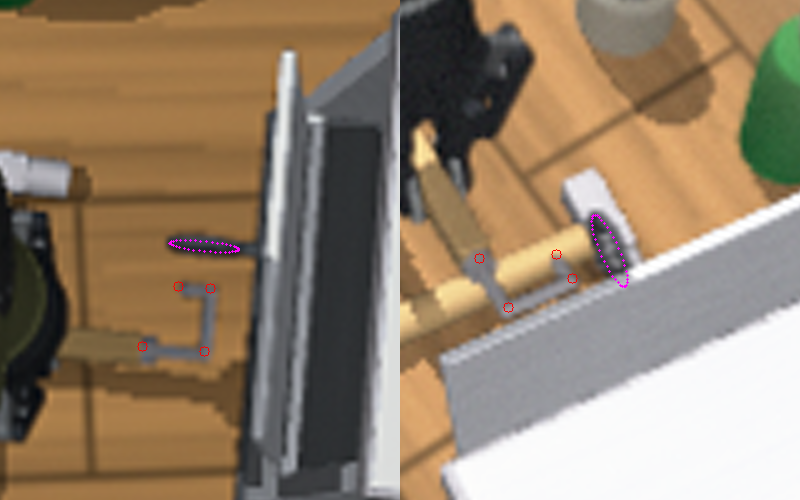

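Top (left): the ring is at (170–240, 245) on the prediction, and the hook is at (205–212, 290–352), parallel to the hole axis. Side (right): the dark ring at (610,240) matches, and the hook sits about 1–2 mm low. I insert along bin +y with a 1.5 mm lift.

```bash
python3 -m crank '{"dp":[[0,0.4,-0.15],[0,0.8,-0.15],[0,1.2,-0.15],[0,1.6,-0.15],[0,2.0,-0.15],[0,2.2,-0.15],[0,2.2,-0.15]],"delta_rot":[[0,0,0],[0,0,0],[0,0,0],[0,0,0],[0,0,0],[0,0,0],[0,0,0]],"gripper":[-1,-1,-1,-1,-1,-1,-1]}' 118
python3 -m crank '{"dp":[[0,0.3,0],[0,0.6,0],[0,0.9,0],[0,1.2,0],[0,1.5,0],[0,1.8,0],[0,2.0,0],[0,2.0,0],[0,2.0,0]],"delta_rot":[[0,0,0],[0,0,0],[0,0,0],[0,0,0],[0,0,0],[0,0,0],[0,0,0],[0,0,0],[0,0,0]],"gripper":[-1,-1,-1,-1,-1,-1,-1,-1,-1]}' 118
python3 - <<'E'
from h import *
s=manip.sense();print(s['position'],s['wrist_force'])
ims=[]
for c in('top','side'):
    K=cal(c);im=camera(c).copy()
    big=cv2.resize(im,None,fx=5,fy=5,interpolation=cv2.INTER_CUBIC)
    rc,o,up=ringf(.28)
    Q=proj(K,[rc])
    cx,cy=(Q.mean(0)*5).astype(int);x0=max(0,cx-200);y0=max(0,cy-250)
    ims.append(big[y0:y0+500,x0:x0+400])
cv2.imwrite('pics/hk2.png',np.hstack(ims)[:,:,::-1])
E
```

```text
time_s: 7.45
position: [0.5002, -0.1885, 0.2214]
orientation: [2.219, 1.908, -0.338]
wrist_force: [-0.5, -0.3, -1.3]
finger_gap: 0.0162
grasp_force: 115.3
time_s: 8.35
position: [0.5197, -0.1914, 0.2214]
orientation: [2.219, 1.908, -0.338]
wrist_force: [0.1, -0.6, -2.3]
finger_gap: 0.016
grasp_force: 115.3
[ 0.51973964 -0.19142376  0.22140284] [ 0.07998529 -0.58708108 -2.27042002]
```

View pics/hk2.png

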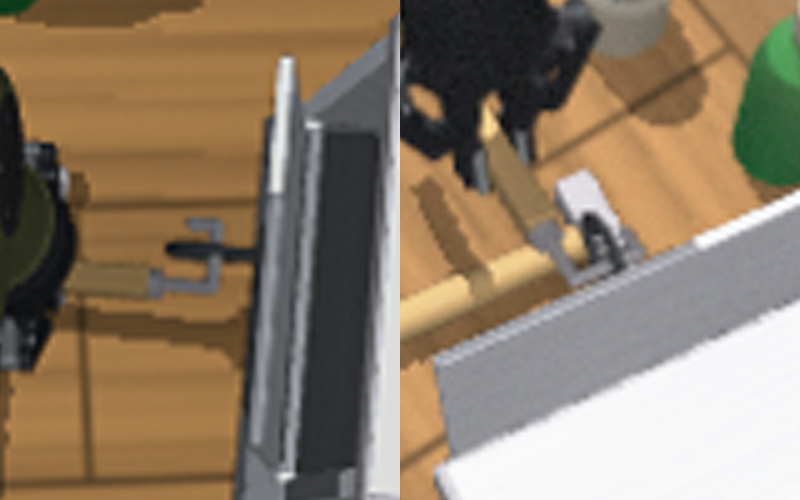

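Hooked: the top view shows the cross arm (215, 222–290) through the ring at v≈248, with the lip beyond it. The side view shows the hook inside the ring. Next I compute the draw-down arc.

```bash
python3 - <<'E'
from h import *
s=manip.sense();h0=polepts(s,[(.125,.018,.011)])[0]
rc,o,up=ringf(.28);d=h0-rc;print('hook in ring -x,y,up mm',[round(float(v)*1e3,1) for v in (d@o,d@yb,d@up)])
R0=R.from_rotvec(s['orientation']).inv()
for th in np.r_[.28:.72:.06]:
    rc,o,up=ringf(th);h=rc+.0125*(.965*o-.257*up)-.003*yb
    print(round(th,2),(R0.apply(h-h0)*100).round(2).tolist())
print('pitch frame world per tool',R0.inv().as_matrix().round(3).tolist())
E
```

```text
hook in ring -x,y,up mm [-6.9, -0.2, -0.5]
0.28 [1.9, -0.28, 0.24]
0.34 [2.87, -0.28, 0.58]
0.4 [3.81, -0.28, 0.98]
0.46 [4.73, -0.28, 1.44]
0.52 [5.62, -0.27, 1.95]
0.58 [6.48, -0.27, 2.52]
0.64 [7.3, -0.27, 3.13]
0.7 [8.09, -0.27, 3.8]
pitch frame world per tool [[0.143, 0.989, -0.045], [0.944, -0.15, -0.293], [-0.297, -0.001, -0.955]]
```

```bash
python3 -m crank '{"dp":[[0.5,0,0.06],[1.0,0,0.12],[1.5,0,0.2],[1.9,0,0.24],[2.4,0,0.4],[2.87,0,0.58],[2.87,0,0.58]],"delta_rot":[[0,0,0],[0,0,0],[0,0,0],[0,0,0],[0,0,0],[0,0,0],[0,0,0]],"gripper":[-1,-1,-1,-1,-1,-1,-1]}' 120
python3 -m crank '{"dp":[[0.47,0,0.2],[0.94,0,0.4],[1.4,0,0.62],[1.86,0,0.86],[2.3,0,1.1],[2.75,0,1.37],[2.75,0,1.37]],"delta_rot":[[0,0,0],[0,0,0],[0,0,0],[0,0,0],[0,0,0],[0,0,0],[0,0,0]],"gripper":[-1,-1,-1,-1,-1,-1,-1]}' 120
python3 - <<'E'
from h import *
s=manip.sense();K=cal('top')
camera('top');print([(np.round(x['rect']).tolist(),round(x['score'],2)) for x in models.search_frame('top','ring')[:2]])
print(s['position'],s['wrist_torque'],R.from_rotvec(s['orientation']).as_matrix()[2].round(3))
E
```

```text
time_s: 9.15
position: [0.5235, -0.1653, 0.2068]
orientation: [2.218, 1.91, -0.338]
wrist_force: [0.3, -0.7, -0.9]
finger_gap: 0.0159
grasp_force: 117.2
time_s: 9.85
position: [0.5268, -0.1428, 0.1853]
orientation: [2.218, 1.911, -0.338]
wrist_force: [-0.3, 0.5, -0.9]
finger_gap: 0.0163
grasp_force: 117.3
[([402.0, 196.0, 442.0, 279.0], 0.6)]
[ 0.52682764 -0.14281253  0.18531908] [ 0.24035684 -0.06041331 -0.04363215] [-0.296 -0.002 -0.955]
```

```bash
cat > look.py <<'E'
import sys
from h import *
ims=[]
for c in('top','side'):
    K=cal(c);im=camera(c).copy();s=manip.sense()
    big=cv2.resize(im,None,fx=4,fy=4,interpolation=cv2.INTER_CUBIC)
    P=proj(K,polepts(s,[(.125,.018,.011)]))[0]*4
    x0=max(0,int(P[0])-200);y0=max(0,int(P[1])-250)
    ims.append(big[y0:y0+500,x0:x0+400]);print(c,x0,y0)
cv2.imwrite(sys.argv[1],np.hstack(ims)[:,:,::-1])
E
python3 look.py pics/d1.png
```

```text
top 1414 686
side 1192 816
```

View pics/d1.png

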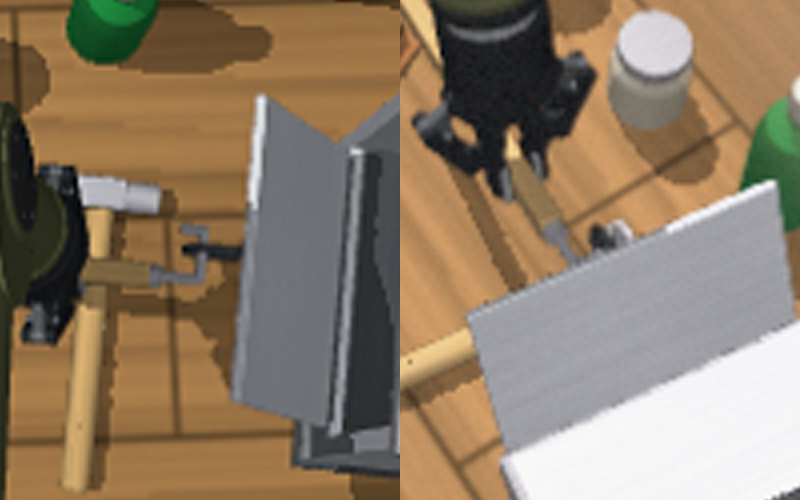

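The hatch is following: the top view shows it well forward, with the hook still through the ring at (190–205, 230–280), about 5 mm to -y. I continue with a small +y correction.

```bash
python3 -m crank '{"dp":[[0.43,0.1,0.28],[0.86,0.2,0.57],[1.27,0.3,0.87],[1.68,0.3,1.18],[2.08,0.3,1.5],[2.47,0.3,1.85],[2.47,0.3,1.85]],"delta_rot":[[0,0,0],[0,0,0],[0,0,0],[0,0,0],[0,0,0],[0,0,0],[0,0,0]],"gripper":[-1,-1,-1,-1,-1,-1,-1]}' 120
python3 - <<'E'
from h import *
s=manip.sense();h0=polepts(s,[(.125,.018,.011)])[0];print(s['wrist_force'],s['wrist_torque'])
R0=R.from_rotvec(s['orientation']).inv()
for th in np.r_[.70:1.1:.04]:
    rc,o,up=ringf(th);h=rc+.0125*(.965*o-.257*up)
    print(round(th,2),(R0.apply(h-h0)*100).round(2).tolist())
E
```

```text
time_s: 10.75
position: [0.5324, -0.1257, 0.1603]
orientation: [2.218, 1.91, -0.338]
wrist_force: [-0.1, -0.2, -0.6]
finger_gap: 0.0162
grasp_force: 117.3
[-0.07066626 -0.22429583 -0.64137778] [ 0.20449137 -0.02846399  0.01350076]
0.7 [-0.12, -0.27, -0.06]
0.74 [0.38, -0.27, 0.41]
0.78 [0.86, -0.27, 0.89]
0.82 [1.32, -0.27, 1.4]
0.86 [1.76, -0.27, 1.93]
0.9 [2.18, -0.26, 2.47]
0.94 [2.58, -0.26, 3.03]
0.98 [2.95, -0.26, 3.6]
1.02 [3.3, -0.26, 4.19]
1.06 [3.63, -0.26, 4.79]
1.1 [3.93, -0.26, 5.4]
```

Still light friction only. Now I creep with a force check between steps.

```bash
cat > chk.py <<'E'
import sys
from rig import manip
import numpy as np
s=manip.sense();f=s['wrist_force']-np.array([-.1,-.3,-.7]);n=np.linalg.norm(f)
print('chk',s['time_s'],np.round(s['position'],4),'f',np.round(f,1),round(n,1));sys.exit(n>float(sys.argv[1]))
E
python3 -m crank '{"dp":[[0.12,0,0.11],[0.25,0,0.23]],"delta_rot":[[0,0,0],[0,0,0]],"gripper":[-1,-1]}' >/dev/null; python3 chk.py 5 && python3 -m crank '{"dp":[[0.12,0,0.12],[0.12,0,0.12]],"delta_rot":[[0,0,0],[0,0,0]],"gripper":[-1,-1]}' >/dev/null && python3 chk.py 5 && python3 -m crank '{"dp":[[0.12,0,0.12],[0.12,0,0.12]],"delta_rot":[[0,0,0],[0,0,0]],"gripper":[-1,-1]}' >/dev/null && python3 chk.py 5 && python3 -m crank '{"dp":[[0.12,0,0.12],[0.12,0,0.12]],"delta_rot":[[0,0,0],[0,0,0]],"gripper":[-1,-1]}' >/dev/null && python3 chk.py 5 && python3 -m crank '{"dp":[[0.12,0,0.12],[0.12,0,0.12]],"delta_rot":[[0,0,0],[0,0,0]],"gripper":[-1,-1]}' >/dev/null && python3 chk.py 5 && python3 -m crank '{"dp":[[0.11,0,0.13],[0.11,0,0.13]],"delta_rot":[[0,0,0],[0,0,0]],"gripper":[-1,-1]}' >/dev/null && python3 chk.py 5 && python3 -m crank '{"dp":[[0.11,0,0.13],[0.11,0,0.13]],"delta_rot":[[0,0,0],[0,0,0]],"gripper":[-1,-1]}' >/dev/null && python3 chk.py 5 && python3 -m crank '{"dp":[[0.11,0,0.13],[0.11,0,0.13]],"delta_rot":[[0,0,0],[0,0,0]],"gripper":[-1,-1]}' >/dev/null && python3 chk.py 5
```

```text
chk 10.95 [ 0.533  -0.1248  0.1584] f [-1.2 -0.6  1.3] 1.8False
```

```bash
sed -i 's/sys.exit(\(.*\))$/sys.exit(int(\1))/' chk.py
python3 -m crank '{"dp":[[0.12,0,0.12],[0.12,0,0.12]],"delta_rot":[[0,0,0],[0,0,0]],"gripper":[-1,-1]}' >/dev/null && python3 chk.py 5 && python3 -m crank '{"dp":[[0.12,0,0.12],[0.12,0,0.12]],"delta_rot":[[0,0,0],[0,0,0]],"gripper":[-1,-1]}' >/dev/null && python3 chk.py 5 && python3 -m crank '{"dp":[[0.12,0,0.12],[0.12,0,0.12]],"delta_rot":[[0,0,0],[0,0,0]],"gripper":[-1,-1]}' >/dev/null && python3 chk.py 5 && python3 -m crank '{"dp":[[0.12,0,0.12],[0.12,0,0.12]],"delta_rot":[[0,0,0],[0,0,0]],"gripper":[-1,-1]}' >/dev/null && python3 chk.py 5 && python3 -m crank '{"dp":[[0.11,0,0.13],[0.11,0,0.13]],"delta_rot":[[0,0,0],[0,0,0]],"gripper":[-1,-1]}' >/dev/null && python3 chk.py 5 && python3 -m crank '{"dp":[[0.11,0,0.13],[0.11,0,0.13]],"delta_rot":[[0,0,0],[0,0,0]],"gripper":[-1,-1]}' >/dev/null && python3 chk.py 5 && python3 -m crank '{"dp":[[0.11,0,0.13],[0.11,0,0.13]],"delta_rot":[[0,0,0],[0,0,0]],"gripper":[-1,-1]}' >/dev/null && python3 chk.py 5
```

```text
chk 11.15 [ 0.533  -0.1239  0.1566] f [-0.7 -0.4  0.7] 1.0
chk 11.35 [ 0.5331 -0.1231  0.1551] f [ 0.7 -0.1  0.5] 0.9
chk 11.55 [ 0.5332 -0.1223  0.1536] f [-0.9 -1.2  1.2] 1.9
chk 11.75 [ 0.5333 -0.1216  0.152 ] f [-0.1 -0.   0.5] 0.5
chk 11.95 [ 0.5334 -0.1209  0.1504] f [0.1 0.2 1.6] 1.6
chk 12.15 [ 0.5335 -0.1202  0.1489] f [-0.4  1.1  1.2] 1.6
chk 12.35 [ 0.5336 -0.1195  0.1473] f [-0.   1.  -0.6] 1.1
```

```bash

python3 -m crank '{"dp":[[0.11,0,0.13],[0.11,0,0.13]],"delta_rot":[[0,0,0],[0,0,0]],"gripper":[-1,-1]}' >/dev/null && python3 chk.py 5 && python3 -m crank '{"dp":[[0.11,0,0.13],[0.11,0,0.13]],"delta_rot":[[0,0,0],[0,0,0]],"gripper":[-1,-1]}' >/dev/null && python3 chk.py 5 && python3 -m crank '{"dp":[[0.11,0,0.13],[0.11,0,0.13]],"delta_rot":[[0,0,0],[0,0,0]],"gripper":[-1,-1]}' >/dev/null && python3 chk.py 5 && python3 -m crank '{"dp":[[0.1,0,0.14],[0.1,0,0.14]],"delta_rot":[[0,0,0],[0,0,0]],"gripper":[-1,-1]}' >/dev/null && python3 chk.py 5 && python3 -m crank '{"dp":[[0.1,0,0.14],[0.1,0,0.14]],"delta_rot":[[0,0,0],[0,0,0]],"gripper":[-1,-1]}' >/dev/null && python3 chk.py 5 && python3 -m crank '{"dp":[[0.1,0,0.14],[0.1,0,0.14]],"delta_rot":[[0,0,0],[0,0,0]],"gripper":[-1,-1]}' >/dev/null && python3 chk.py 5 && python3 -m crank '{"dp":[[0.1,0,0.14],[0.1,0,0.14]],"delta_rot":[[0,0,0],[0,0,0]],"gripper":[-1,-1]}' >/dev/null && python3 chk.py 5 && python3 -m crank '{"dp":[[0.1,0,0.14],[0.1,0,0.14]],"delta_rot":[[0,0,0],[0,0,0]],"gripper":[-1,-1]}' >/dev/null && python3 chk.py 5
python3 - <<'E'
from h import *
s=manip.sense();h0=polepts(s,[(.125,.018,.011)])[0];print(s['wrist_force'],s['wrist_torque'])
R0=R.from_rotvec(s['orientation']).inv()
for th in np.r_[.70:1.1:.04]:
    rc,o,up=ringf(th);h=rc+.0125*(.965*o-.257*up)
    print(round(th,2),(R0.apply(h-h0)*100).round(2).tolist())
E
```

```text
chk 12.55 [ 0.5337 -0.1189  0.1457] f [0.1 1.2 0.3] 1.2
chk 12.75 [ 0.5338 -0.1183  0.1442] f [0.1 0.7 2. ] 2.1
chk 12.95 [ 0.5338 -0.1177  0.1426] f [0.4 1.5 1.6] 2.3
chk 13.15 [ 0.534  -0.1171  0.141 ] f [-0.5  1.5  1.5] 2.2
chk 13.35 [ 0.5341 -0.1165  0.1393] f [0.3 1.  2.2] 2.4
chk 13.55 [ 0.5341 -0.116   0.1377] f [0.2 1.5 0.8] 1.7
chk 13.75 [ 0.5342 -0.1155  0.136 ] f [0.7 2.  1.8] 2.8
chk 13.95 [ 0.5343 -0.115   0.1344] f [-0.7  1.9  1.6] 2.5
[-0.81796357  1.56509951  0.85822288] [ 0.19625294  0.05704003 -0.03334632]
0.7 [-1.92, -0.28, -2.2]
0.74 [-1.42, -0.28, -1.73]
0.78 [-0.94, -0.28, -1.25]
0.82 [-0.48, -0.28, -0.74]
0.86 [-0.04, -0.28, -0.22]
0.9 [0.38, -0.28, 0.33]
0.94 [0.78, -0.28, 0.88]
0.98 [1.15, -0.28, 1.46]
1.02 [1.5, -0.28, 2.05]
1.06 [1.83, -0.28, 2.65]
1.1 [2.13, -0.28, 3.26]
```

Reaction is (+y, +z), which means the hook sits near the bottom of the ring instead of at its front. I slide it outward along the hatch, then keep drawing.

```bash

python3 -m crank '{"dp":[[0.14,0.1,-0.22],[0.28,0.1,-0.44],[0.28,0.1,-0.44],[0.28,0.1,-0.44]],"delta_rot":[[0,0,0],[0,0,0],[0,0,0],[0,0,0]],"gripper":[-1,-1,-1,-1]}' >/dev/null && python3 chk.py 5 && python3 -m crank '{"dp":[[0.15,0,-0.23],[0.15,0,-0.23],[0.15,0,-0.23]],"delta_rot":[[0,0,0],[0,0,0],[0,0,0]],"gripper":[-1,-1,-1]}' >/dev/null && python3 chk.py 5 && python3 -m crank '{"dp":[[0.11,0,0.13],[0.11,0,0.13]],"delta_rot":[[0,0,0],[0,0,0]],"gripper":[-1,-1]}' >/dev/null && python3 chk.py 5 && python3 -m crank '{"dp":[[0.11,0,0.13],[0.11,0,0.13]],"delta_rot":[[0,0,0],[0,0,0]],"gripper":[-1,-1]}' >/dev/null && python3 chk.py 5 && python3 -m crank '{"dp":[[0.11,0,0.13],[0.11,0,0.13]],"delta_rot":[[0,0,0],[0,0,0]],"gripper":[-1,-1]}' >/dev/null && python3 chk.py 5 && python3 -m crank '{"dp":[[0.11,0,0.13],[0.11,0,0.13]],"delta_rot":[[0,0,0],[0,0,0]],"gripper":[-1,-1]}' >/dev/null && python3 chk.py 5
```

```text
chk 14.35 [ 0.5358 -0.1114  0.138 ] f [-0.5 -0.6 -0.9] 1.1
chk 14.65 [ 0.5362 -0.1092  0.1398] f [-0.   0.3  0.4] 0.5
chk 14.85 [ 0.5362 -0.1085  0.1379] f [-0.5  0.2 -0.4] 0.7
chk 15.05 [ 0.5364 -0.1082  0.1366] f [ 0.4 -1.2  0.5] 1.4
chk 15.25 [ 0.5364 -0.1076  0.135 ] f [-0.8 -0.7  0.6] 1.2
chk 15.45 [ 0.5366 -0.1074  0.1337] f [-0.6 -1.6  2. ] 2.7
```

The reaction now points toward the bin and up, so the hook bears on the front of the ring. Continuing.

```bash

python3 -m crank '{"dp":[[0.1,0,0.14],[0.1,0,0.14]],"delta_rot":[[0,0,0],[0,0,0]],"gripper":[-1,-1]}' >/dev/null && python3 chk.py 6 && python3 -m crank '{"dp":[[0.1,0,0.14],[0.1,0,0.14]],"delta_rot":[[0,0,0],[0,0,0]],"gripper":[-1,-1]}' >/dev/null && python3 chk.py 6 && python3 -m crank '{"dp":[[0.1,0,0.14],[0.1,0,0.14]],"delta_rot":[[0,0,0],[0,0,0]],"gripper":[-1,-1]}' >/dev/null && python3 chk.py 6 && python3 -m crank '{"dp":[[0.1,0,0.14],[0.1,0,0.14]],"delta_rot":[[0,0,0],[0,0,0]],"gripper":[-1,-1]}' >/dev/null && python3 chk.py 6 && python3 -m crank '{"dp":[[0.1,0,0.14],[0.1,0,0.14]],"delta_rot":[[0,0,0],[0,0,0]],"gripper":[-1,-1]}' >/dev/null && python3 chk.py 6 && python3 -m crank '{"dp":[[0.1,0,0.14],[0.1,0,0.14]],"delta_rot":[[0,0,0],[0,0,0]],"gripper":[-1,-1]}' >/dev/null && python3 chk.py 6 && python3 -m crank '{"dp":[[0.1,0,0.14],[0.1,0,0.14]],"delta_rot":[[0,0,0],[0,0,0]],"gripper":[-1,-1]}' >/dev/null && python3 chk.py 6
```

```text
chk 15.65 [ 0.5369 -0.1075  0.1328] f [-1.1 -2.6  6. ] 6.6
```

```bash

python3 -m crank '{"dp":[[0.1,0,0.04],[0.1,0,0.04]],"delta_rot":[[0,0,0],[0,0,0]],"gripper":[-1,-1]}' >/dev/null && python3 chk.py 9.5 && python3 -m crank '{"dp":[[0.1,0,0.04],[0.1,0,0.04]],"delta_rot":[[0,0,0],[0,0,0]],"gripper":[-1,-1]}' >/dev/null && python3 chk.py 9.5
python3 - <<'E'
from h import *
s=manip.sense();h0=polepts(s,[(.125,.018,.011)])[0];print(s['wrist_torque'])
for th in(.8,.84,.88,.92,.96):
    rc,o,up=ringf(th);d=h0-rc;print(th,rc[2].round(3),[round(float(v)*1e3,1) for v in(d@o,d@yb,d@up)])
E
```

```text
chk 15.85 [ 0.537  -0.1075  0.1325] f [-2.1 -3.5  7.5] 8.6
chk 16.05 [ 0.5372 -0.1075  0.1321] f [-1.3 -5.6  9.5] 11.1
[-2.00792041  0.41998819 -0.28935115]
0.8 0.203 [30.0, 4.3, -4.2]
0.84 0.197 [23.5, 4.3, -1.4]
0.88 0.191 [16.9, 4.3, 1.2]
0.92 0.185 [10.2, 4.3, 3.5]
0.96 0.179 [3.4, 4.3, 5.5]
```

Position is blocked and the force is rising, so this is the stop at about 0.905 rad, with the hook 12 mm in front of the ring centre. I trim to about 13.5 N and hold.

```bash

python3 -m crank '{"dp":[[0.1,0,0.03],[0.1,0,0.03]],"delta_rot":[[0,0,0],[0,0,0]],"gripper":[-1,-1]}' >/dev/null && python3 chk.py 16.5 && python3 -m crank '{"dp":[[0,0,0],[0,0,0],[0,0,0]],"delta_rot":[[0,0,0],[0,0,0],[0,0,0]],"gripper":[-1,-1,-1]}' >/dev/null && python3 chk.py 16.5 && python3 -m crank '{"dp":[[0,0,0],[0,0,0],[0,0,0]],"delta_rot":[[0,0,0],[0,0,0],[0,0,0]],"gripper":[-1,-1,-1]}' >/dev/null && python3 chk.py 16.5 && python3 -m crank '{"dp":[[0,0,0],[0,0,0],[0,0,0]],"delta_rot":[[0,0,0],[0,0,0],[0,0,0]],"gripper":[-1,-1,-1]}' >/dev/null && python3 chk.py 16.5&& python3 -m crank '{"dp":[[0,0,0],[0,0,0],[0,0,0]],"delta_rot":[[0,0,0],[0,0,0],[0,0,0]],"gripper":[-1,-1,-1]}' >/dev/null && python3 chk.py 16.5
```

```text
chk 16.25 [ 0.5372 -0.1075  0.1319] f [-2.3 -6.2 10. ] 12.0
chk 16.55 [ 0.5373 -0.1075  0.1319] f [-1.8 -5.6 10.8] 12.3
chk 16.85 [ 0.5372 -0.1075  0.1319] f [-2.3 -7.1  9.8] 12.4
chk 17.15 [ 0.5373 -0.1075  0.1319] f [-2.4 -6.9  9.5] 12.0
chk 17.45 [ 0.5373 -0.1075  0.1319] f [-2.5 -6.6 10.1] 12.3
```

```bash

python3 -m crank '{"dp":[[0.06,0,0.03],[0.06,0,0.03],[0.06,0,0.03],[0.06,0,0.03],[0.06,0,0.03],[0.06,0,0.03],[0.06,0,0.03],[0.06,0,0.03],[0.06,0,0.03],[0.06,0,0.03],[0.06,0,0.03]],"delta_rot":[[0,0,0],[0,0,0],[0,0,0],[0,0,0],[0,0,0],[0,0,0],[0,0,0],[0,0,0],[0,0,0],[0,0,0],[0,0,0]],"gripper":[-1,-1,-1,-1,-1,-1,-1,-1,-1,-1,-1]}' >/dev/null && python3 chk.py 16.5 ; python3 -m crank '{"dp":[[-0.15,0,-0.1],[-0.3,0,-0.2],[-0.45,0,-0.3],[-0.55,0,-0.4],[-0.55,0,-0.4]],"delta_rot":[[0,0,0],[0,0,0],[0,0,0],[0,0,0],[0,0,0]],"gripper":[-1,-1,-1,-1,-1]}' >/dev/null;python3 chk.py 5
python3 - <<'E'
from h import *
s=manip.sense();h0=polepts(s,[(.125,.018,.011)])[0]
R0=R.from_rotvec(s['orientation']).inv();rc,o,up=ringf(.905);d=h0-rc
print([round(float(v)*1e3,1) for v in(d@o,d@yb,d@up)])
px=-R0.inv().as_matrix()[:,0]
print((R0.apply(rc+.007*px-h0)*100).round(2))
E
python3 look.py pics/u1.png
```

```text
chk 18.55 [ 0.5373 -0.1075  0.1317] f [-2.1 -7.1 10.3] 12.6
chk 19.05 [ 0.5364 -0.1067  0.1345] f [-1.3 -2.7  0.4] 3.0
[11.5, 3.6, 4.3]
[-1.89 -0.37 -0.3 ]
top 1355 684
side 1168 799
```

View pics/u1.png

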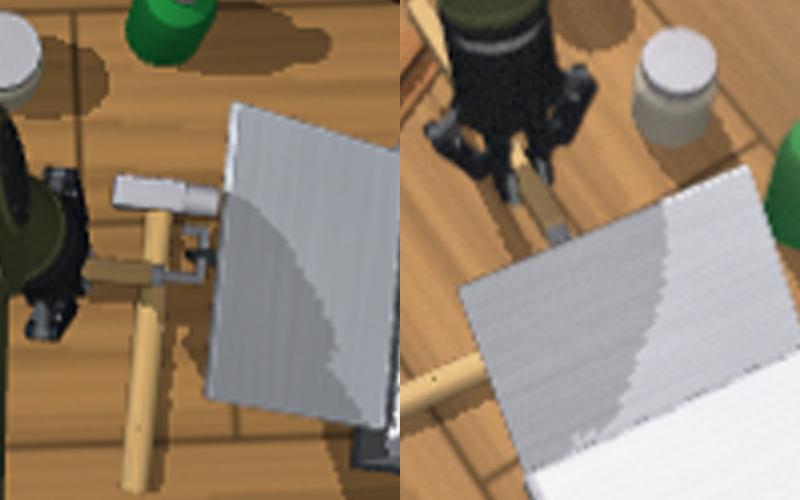

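Still hooked and the hatch stays down: in the top view the ring is at v≈254, with the cross arm from 232 to 278. I push in to the ring centre and then slide out along -y with force checks.

```bash

python3 -m crank '{"dp":[[-0.4,0,-0.13],[-0.8,0,-0.26],[-1.2,0,-0.4],[-1.6,0,-0.5],[-1.75,0,-0.52],[-1.75,0,-0.52]],"delta_rot":[[0,0,0],[0,0,0],[0,0,0],[0,0,0],[0,0,0],[0,0,0]],"gripper":[-1,-1,-1,-1,-1,-1]}' >/dev/null && python3 chk.py 4 && python3 -m crank '{"dp":[[0,-0.3,0],[0,-0.6,0],[0,-0.6,0]],"delta_rot":[[0,0,0],[0,0,0],[0,0,0]],"gripper":[-1,-1,-1]}' >/dev/null && python3 chk.py 4 && python3 -m crank '{"dp":[[0,-0.3,0],[0,-0.6,0],[0,-0.6,0]],"delta_rot":[[0,0,0],[0,0,0],[0,0,0]],"gripper":[-1,-1,-1]}' >/dev/null && python3 chk.py 4 && python3 -m crank '{"dp":[[0,-0.3,0],[0,-0.6,0],[0,-0.6,0]],"delta_rot":[[0,0,0],[0,0,0],[0,0,0]],"gripper":[-1,-1,-1]}' >/dev/null && python3 chk.py 4 && python3 -m crank '{"dp":[[0,-0.3,0],[0,-0.6,0],[0,-0.6,0]],"delta_rot":[[0,0,0],[0,0,0],[0,0,0]],"gripper":[-1,-1,-1]}' >/dev/null && python3 chk.py 4 && python3 -m crank '{"dp":[[0,-0.5,0],[0,-1,0],[0,-1.5,0],[0,-2,0],[0,-2,0]],"delta_rot":[[0,0,0],[0,0,0],[0,0,0],[0,0,0],[0,0,0]],"gripper":[-1,-1,-1,-1,-1]}' >/dev/null && python3 chk.py 4
```

```text
chk 19.75 [ 0.5343 -0.1225  0.1452] f [ 0.5  1.1 -0.8] 1.4
chk 20.05 [ 0.5278 -0.121   0.1449] f [0.3 1.  0.1] 1.1
chk 20.35 [ 0.522  -0.1203  0.145 ] f [-1.6  0.8 -1.2] 2.1
chk 20.65 [ 0.516  -0.1194  0.145 ] f [ 0.4  0.7 -0.6] 1.0
chk 20.95 [ 0.5101 -0.1185  0.145 ] f [ 0.8  0.4 -0.7] 1.2
chk 21.45 [ 0.49   -0.1154  0.145 ] f [-0.8 -0.2 -1. ] 1.2
```

Unhooked cleanly. I back off, then lift, then measure how the pole sits in the grip.

```bash

python3 -m crank '{"dp":[[4,0,-1.2],[8,0,-2.4],[11.5,0,-3.5],[10.2,0,-8],[8.5,0,-13],[8.5,0,-13],[8.5,0,-13]],"delta_rot":[[0,0,0],[0,0,0],[0,0,0],[0,0,0],[0,0,0],[0,0,0],[0,0,0]],"gripper":[-1,-1,-1,-1,-1,-1,-1]}' && python3 chk.py 4
python3 - <<'E'
from h import *
s=manip.sense()
Rt=rot(-61.1,0,1);print('to rest hover');step([.503,.1405,.16],Rt)
camera('top');print('ring',[(np.round(x['rect']).tolist(),round(x['score'],2)) for x in models.search_frame('top','ring')[:1]])
E
```

```text
time_s: 22.15
position: [0.5097, 0.003, 0.2453]
orientation: [2.219, 1.908, -0.332]
wrist_force: [-0.9, 0.6, -2.0]
finger_gap: 0.0164
grasp_force: 117.7
chk 22.15 [0.5097 0.003  0.2453] f [-0.8  0.9 -1.3] 1.8
to rest hover
dp cm [15.4, -2.74, 4.17] rot [-0.096, 0.289, -0.65]
ring [([386.0, 198.0, 439.0, 278.0], 0.82)]
```

```bash

python3 -m crank '{"dp":[[15.4,-2.7,4.2],[15.4,-2.7,4.2],[15.4,-2.7,4.2],[15.4,-2.7,4.2],[15.4,-2.7,4.2],[15.4,-2.7,4.2],[15.4,-2.7,4.2],[15.4,-2.7,4.2],[15.4,-2.7,4.2],[15.4,-2.7,4.2],[15.4,-2.7,4.2]],"delta_rot":[[-0.096,0.289,-0.65],[-0.096,0.289,-0.65],[-0.096,0.289,-0.65],[-0.096,0.289,-0.65],[-0.096,0.289,-0.65],[-0.096,0.289,-0.65],[-0.096,0.289,-0.65],[-0.096,0.289,-0.65],[-0.096,0.289,-0.65],[-0.096,0.289,-0.65],[-0.096,0.289,-0.65]],"gripper":[-1,-1,-1,-1,-1,-1,-1,-1,-1,-1,-1]}' && python3 - <<'E'
from h import *
s=manip.sense();ims=[]
for c in('top','side'):
    K=cal(c);im=camera(c).copy()
    big=cv2.resize(im,None,fx=4,fy=4,interpolation=cv2.INTER_CUBIC)
    P=proj(K,polepts(s,[(-.2,0,.011),(.125,0,.011),(.125,.036,.011)]))*4
    for u,v in P:cv2.circle(big,(int(u+2),int(v+2)),5,(255,0,0),1)
    x0=max(0,int(P[:,0].mean())-200);y0=max(0,int(P[:,1].mean())-200);ims.append(big[y0:y0+400,x0:x0+400])
cv2.imwrite('pics/r1.png',np.hstack(ims)[:,:,::-1])
step([.503,.1405,.0193],rot(-61.1,0,1))
E
```

```text
time_s: 23.35
position: [0.5021, 0.1402, 0.1583]
orientation: [-1.596, -2.704, 0.004]
wrist_force: [0.2, -0.1, -1.2]
finger_gap: 0.0165
grasp_force: 117.6
dp cm [-0.0, 0.14, 13.9] rot [-0.003, 0.0, 0.0]
```

View pics/r1.png

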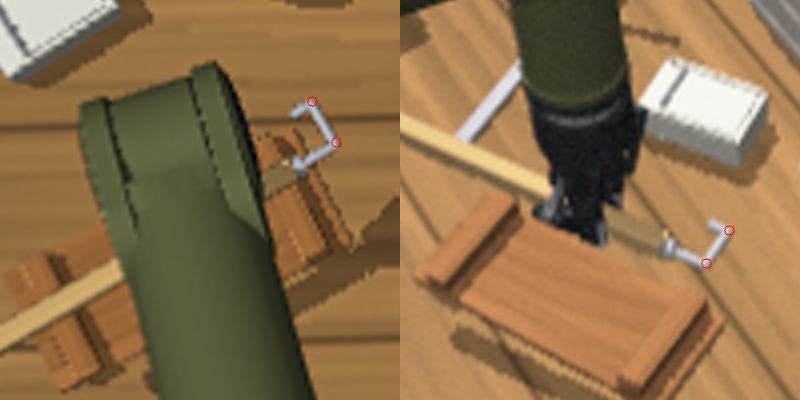

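The hook coincides with its predicted circles in both views, so the pole has not pivoted in the grip and is aligned above the battens. Lowering.

```bash

python3 -m crank '{"dp":[[0,0.1,4],[0,0.1,8],[0,0.1,11],[0,0.1,12.8],[0,0.1,13.3],[0,0.1,13.5],[0,0.1,13.7],[0,0.1,13.8],[0,0.1,13.8]],"delta_rot":[[0,0,0],[0,0,0],[0,0,0],[0,0,0],[0,0,0],[0,0,0],[0,0,0],[0,0,0],[0,0,0]],"gripper":[-1,-1,-1,-1,-1,-1,-1,-1,-1]}'
```

```text
time_s: 24.35
position: [0.5032, 0.1405, 0.0211]
orientation: [-1.596, -2.705, 0.002]
wrist_force: [-0.3, -0.1, -1.0]
finger_gap: 0.0162
grasp_force: 117.6
```

```bash

python3 -m crank '{"dp":[[0,0,0.05],[0,0,0.1],[0,0,0.15],[0,0,0.18],[0,0,0.18]],"delta_rot":[[0,0,0],[0,0,0],[0,0,0],[0,0,0],[0,0,0]],"gripper":[-1,-1,-1,-1,-1]}'
```

```text
time_s: 24.85
position: [0.5028, 0.1403, 0.0194]
orientation: [-1.596, -2.704, 0.004]
wrist_force: [-2.3, -1.2, 5.4]
finger_gap: 0.0162
grasp_force: 118.7
```

Contact at the same height as when I picked it up. I release and rise.

```bash

python3 -m crank '{"dp":[[0,0,0],[0,0,0],[0,0,0],[0,0,0],[0,0,0],[0,0,0],[0,0,-2],[0,0,-5],[0,0,-10],[0,0,-15],[0,0,-15],[0,0,-15]],"delta_rot":[[0,0,0],[0,0,0],[0,0,0],[0,0,0],[0,0,0],[0,0,0],[0,0,0],[0,0,0],[0,0,0],[0,0,0],[0,0,0],[0,0,0]],"gripper":[0.3,1,1,1,1,1,1,1,1,1,1,1]}'
python3 - <<'E'
from h import *
for c in('wrist','side','top'):
    im=camera(c)
    for t in('pole','ring'):
        r=models.silhouettes(c,t)
        if r:
            print(c,t,np.round(r[0]['rect']),round(r[0]['score'],2))
            if t=='pole':
                v,u=np.nonzero(r[0]['region']);L=cv2.fitLine(np.c_[u,v].astype(np.float32),cv2.DIST_HUBER,0,.01,.01).ravel()
                W=onz(cal(c),[L[2:]-L[:2]*20,L[2:]+L[:2]*20],.045);d=W[1]-W[0];print(' axis',W[0],np.degrees(np.arctan2(d[1],d[0])))
    if c=='wrist':
        P=proj(cal(c),[np.array([.4882,.1663,.037])+np.array([.488,-.873,0])*a+np.array([.873,.488,0])*b for a,b in((-.1,0),(.125,0),(.125,.036))])
        im=im.copy()
        for u,v in P:cv2.circle(im,(int(u),int(v)),4,(255,0,0),1)
        cv2.imwrite('pics/fin.png',im[:,:,::-1])
E
```

```text
time_s: 26.05
position: [0.5038, 0.1408, 0.1698]
orientation: [-1.597, -2.706, -0.0]
wrist_force: [-0.5, -0.4, 0.1]
finger_gap: 0.0855
grasp_force: 0.0
wrist pole [306.   0. 367. 294.] 0.83
 axis [0.47607117 0.18512319 0.045     ] -60.1393245343449
wrist ring [545.  44. 640. 191.] 0.52
side pole [223. 186. 304. 226.] 0.7
 axis [0.43229007 0.25576828 0.045     ] -59.92650896279401
side ring [307. 243. 392. 318.] 0.97
top pole [221. 233. 308. 293.] 0.87
 axis [0.41590547 0.29466291 0.045     ] -61.04360332798488
top ring [387. 196. 441. 280.] 0.66
```

View pics/fin.png

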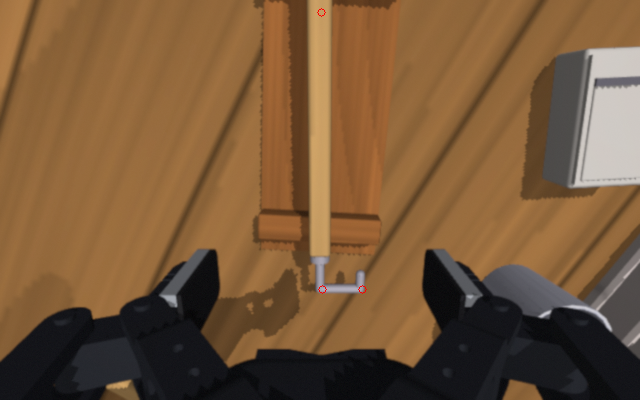

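The pole lies flat across both battens, with the hook at (322–362, 289) on its original spot. The hatch is still down, so I hand in.

```bash
python3 -c "
from rig import manip
print(manip.hand_in())"
```

```text
the job is handed in; nothing more can be done
None
```

I drew the hatch down to its stop with the pole, held it there at about 12 N for roughly 2 s and unhooked it with the hatch still down. The pole is back flat across its battens where I found it, and the job is handed in at about 26 s; no verdict came back.

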